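# Back off the ratchet clamp on the sample cell

### The job

Two ratchet clamps on the lab bench each hold a sample cell. On the clamp holding the amber cell with the orange cap, press down the red thumb tab so that the sprung pawl lifts off the ratchet wheel, hold it until the jaw has run all the way back, then let go of the tab and move away. Leave the other clamp shut and leave the amber cell standing in its seat.

Things in the scene. Friction and masses are not known exactly. Their poses are not given: they have to be found in the camera images.
- release_tab (a point): Top centre of the red thumb tab (36 mm along x, 40 along y, 6 thick; free below) of the clamp with the amber cell; 100 mm above the bench, the clamp's top. It is the tail of the pawl: hinge 52 mm along +x, 17 lower. At rest x runs level along the clamp to the cell, y across it, z up. Pressed 7 mm down it just frees the wheel, 10 to 13 well, stop at 16; 2 to 5 N; springs back.
- jaw (a joint): Jaw travel (m) of the clamp with the amber cell: 0 against the cell, 0.028 right back at its stop. A spring drives it back in 1.5 to 2 s while the tab is held down; let go sooner, the pawl drops into the next tooth (7 mm of travel apart) and stops it; pressing again lets it go on.
- other_jaw (a joint): The same jaw travel (m) of the other clamp, identical but holding the pale cell with the blue cap: 0 shut, 0.028 fully back. It must stay shut.
- cell: Amber glass cell with orange cap, 40 x 40 mm, 80 high, 0.18 kg, loose, upright on the clamp's 12 mm base plate between fixed and moving jaw. Origin: centre of its underside, z up. It stands 197 mm along +x and 32 mm to the -y side of release_tab, in that point's axes. It need not be touched.
Not all that is in view belongs to the job. What is shaped like the cell but yellow is not meant.

How it is judged (in metres and radians):
At the end, for the whole second after the job is handed in: The jaw of the clamp with the amber cell is back by more than 24 mm (of 28), the other clamp's jaw is still within 4 mm of shut, and the amber cell stands still, upright to 10 degrees, within 15 mm of where it was (value of joint jaw above 0.024 m and value of joint other_jaw below 0.004 m and distance of cell from where it was at the start of the episode below 0.015 m and angle between cell's own z axis and vertical below 0.17 rad and linear speed of cell below 0.02 m/s); the robot touches nothing.
It fails at once if the other clamp was released (value of joint other_jaw above 0.004 m).
It fails at once if the amber cell was knocked out of its seat or tipped (distance of cell from where it was at the start of the episode above 0.02 m or angle between cell's own z axis and vertical above 0.26 rad).
It also fails if it takes over 32 s, if anything falls off the work surface, if the arm or the gripper's body presses on something with over 40 N, if the wrist force passes 120 N, or if a joint passes its speed limit or range.

### The arm

A 6-joint arm with a two-finger parallel gripper is mounted at the origin on the work surface. World frame = base frame: x ahead of the robot, y to its left, z up, the work surface at z = 0. Lengths are in m, angles in degrees, forces in N, time in s.
With the tool pointing down it reaches from about 0.25 to 0.725 m from the base axis. Payload 9.7 kg.
Tool frame: the origin (TCP) lies on the centre line of the jaws, within the pads' length; the fingertips stand 22 mm ahead of it and the grasp point (between the pads) lies 3 mm ahead of it; z points along the fingers, y is the direction in which the jaws open and shut (so a half turn about z gives the same grasp; the last joint's range is limited). The gripper opens to 85 mm and grips with 20 to 120 N. Pads are 22 mm wide; open, the fingers measure 114 mm over their backs; the gripper's body (76 mm by 85 mm) begins 54 mm behind the grasp point. The pads swing forward as they close: fully open they stand 13 mm farther back than shut.
Start: joints at [70.359, 4.979, 10.078, 95.1, 0, 90], TCP at [0.185, 0.518, 0.253] pointing down, gripper open.
Joint ranges: [-179.16, 179.16], [-48.56, 103.87], [-65.8, 70.77], [-126.05, 130.52], [-82.76, 87.17], [-180, 180]. Speed limits (degrees/s): [127.2, 127.2, 147.25, 180, 180, 180].

### API

Orientations are given as [roll, pitch, yaw] about the fixed x, y, z axes, in that order (R = Rz(yaw) Ry(pitch) Rx(roll)).
In Python, from workcell import monitor, eyes, job gives the robot as it stands. The module is installed in compiled form; this text tells all that it offers.
- The arm moves only by the tool drive_tool, never from a script. Its argument "plan" is a list of rows, each a list of 3 entries, a list of its own where there are three numbers: the opening, from 0 (shut) to 1 (fully open), then the shift along the world's x, y, z in m, then the turn about the world's z in degrees. In form: [[gripper, [x, y, z], yaw], ...]. A call has 1 to 10 rows; each row shifts and turns the commanded pose from where the row before left it; what a row does not reach is not made up. A row lasts 1/8 s, in which the tool goes at most 62.5 mm and 10.7 degrees, less where a joint would pass 70% of its speed; a pose out of reach is approached as far as the arm can. A call is refused whole if a number of a shift passes 0.0625 or a number of a turn 10.7, either way. A call with a gripper value outside its range is refused whole. The fingers move at their own pace and stop on an object; "grip_force" is the grip in N (left out, the last holds). Time passes only in rows, so rows that do not move let the fingers close. It gives the time, the measured TCP pose, the force and the opening at its end, in the units of the state.
- monitor.get_obs(): the state, without advancing time (a new reading comes with each control period).
- eyes.camera(name): name is "scene" or "top"; returns (picture, depth): 420x560x3 uint8, red, green, blue; 420x560 float32, m along the optical axis (not along the pixel's ray), 0 where there is no reading.
- eyes.camera_params(name): a dict with "fx", "fy", "cx", "cy" (pixels), "dist_coeffs" ([k1, k2, p1, p2, k3] as OpenCV has them; the pictures are not rectified), "extrinsics" (4x4, takes a point from world to camera coordinates). Camera axes: x right, y down, z forward; pixel columns grow to the right and rows downward; lengths in m; the calibration is good to about 2 mm. A picture is of the moment at which its call begins. camera_params takes no time and is no camera call.
- job.job_done(): hands the job in, once; it reports no verdict.
The state is a dict: "time": time; "q": joint angles; "qd": joint speeds; "joint_efforts": joint torques, N m; "ee_pos": TCP position; "tcp_rot": TCP orientation; "wrist_force": force on the tool from outside, world axes, zero at the start; "torque": the same for the moment, N m; "opening": finger opening in m.
Only numpy, scipy, OpenCV 4.12 (cv2) and the standard library are available. Lean on these libraries where they do the work, as an engineer would, in place of code of your own. Each camera call takes 0.05 s, during which the arm holds its last target.

## Working session

There is one attempt and no reset: what is moved stays moved. The work goes in short steps, Python scripts to look and compute and a tool call to move; the robot and the scene stay as the last step left them, time stands still between calls to the robot, and variables do not carry over. Pictures are saved under pics/ and viewed, and the job is handed in when it is done.

Besides the shell and the picture viewer there is one more tool, called after "Call:" by a JSON object that holds its "op" and its "data", one argument or row to a line. drive_tool: Moves the arm, as the interface text tells. Its arguments: {"type":"object","properties":{"plan":{"type":"array","items":{"type":"array"}},"grip_force":{"type":"number"}},"required":["plan"]}

```bash
mkdir -p pics
python3 - <<'E'
from workcell import monitor, eyes, job
import cv2, numpy as np
for n in ("scene","top"):
    p,d=eyes.camera(n); cv2.imwrite(f"pics/{n}0.png",p[:,:,::-1]); np.savez(f"{n}0.npz",p=p,d=d)
    c=eyes.camera_params(n); print(n,c); print((d>0).mean())
print(monitor.get_obs())
E
```

```text
scene {'fx': 388.9647024628213, 'fy': 388.9647024628213, 'cx': 282.4218994170636, 'cy': 201.49775692436376, 'dist_coeffs': array([-0.09735833,  0.        ,  0.        ,  0.        ,  0.        ]), 'extrinsics': array([[-7.11369574e-01,  7.02817832e-01,  6.51111079e-04,
         4.38768038e-01],
       [ 5.81057206e-01,  5.88648061e-01, -5.62019559e-01,
        -3.34995539e-01],
       [-3.95380643e-01, -3.99425281e-01, -8.27123686e-01,
         1.27453849e+00],
       [ 0.00000000e+00,  0.00000000e+00,  0.00000000e+00,
         1.00000000e+00]])}
0.9958418367346938
top {'fx': 381.89117685320986, 'fy': 381.89117685320986, 'cx': 280.1920313778344, 'cy': 207.0278258978561, 'dist_coeffs': array([0.01998929, 0.        , 0.        , 0.        , 0.        ]), 'extrinsics': array([[ 6.21792671e-04, -9.99887862e-01,  1.49625293e-02,
         3.09027670e-02],
       [-9.96869363e-01, -1.80277187e-03, -7.90457033e-02,
         6.37344701e-01],
       [ 7.90638132e-02, -1.48665370e-02, -9.96758697e-01,
         8.34284107e-01],
       [ 0.00000000e+00,  0.00000000e+00,  0.00000000e+00,
         1.00000000e+00]])}
0.9960119047619047
{'time': 0.1, 'q': array([7.03587611e+01, 5.00784555e+00, 1.00392399e+01, 9.51005993e+01,
       9.17869219e-04, 9.00005322e+01]), 'qd': array([ 0.00769173, -0.00027012,  0.16360921,  0.02225471, -0.06218679,
        0.10283523]), 'joint_efforts': array([ 1.30290802e-03, -5.21559513e+01,  4.65654731e+01,  1.58832909e-02,
        1.09739631e-04, -8.64362875e-06]), 'ee_pos': array([0.18480489, 0.51782529, 0.25265715]), 'tcp_rot': array([-1.79930795e+02, -9.17225698e-04,  1.60358228e+02]), 'wrist_force': array([-0.67071138, -0.14323187,  0.52100083]), 'torque': array([-0.00391266, -0.0060892 ,  0.01809988]), 'opening': 0.08551225268909685}
```

View pics/scene0.png

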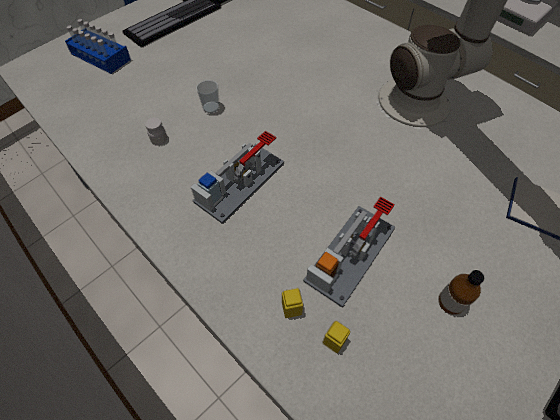

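View pics/top0.png

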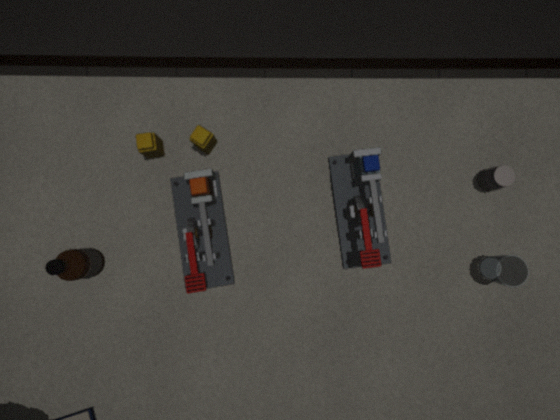

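The scene view shows the orange-capped clamp with its cap at (327,262) and red tab at (383,207). The blue-capped one has its cap at (208,181) and tab at (265,139). In the top view the orange cap is at (200,186) with its tab at (196,282), and the blue cap is at (371,162) with its tab at (370,259). The yellow blocks at (147,142) and (202,135) and the bottle are distractors. The target is the tab at top (196,282). I'll confirm it in a crop and measure it.

```bash
cat > h.py <<'E'
import cv2, numpy as np
from workcell import eyes
def ray(n,uv):
    c=eyes.camera_params(n);K=np.array([[c['fx'],0,c['cx']],[0,c['fy'],c['cy']],[0,0,1]])
    u=cv2.undistortPoints(np.float64(uv).reshape(-1,1,2),K,c['dist_coeffs']).reshape(-1,2)
    E=c['extrinsics'];R=E[:3,:3];o=-R.T@E[:3,3]
    return o,np.c_[u,np.ones(len(u))]@R
def plane(n,uv,z):
    o,r=ray(n,uv);return o+r*((z-o[2])/r[:,2])[:,None]
def withdepth(n,uv,d):
    o,r=ray(n,uv);return o+r*np.asarray(d)[:,None]
E
python3 - <<'E'
import numpy as np,cv2
from h import *
for n,roi in (("top",(150,160,250,300)),("scene",(290,185,410,310))):
    f=np.load(n+"0.npz");p=f['p'];d=f['d']
    h=cv2.cvtColor(p,cv2.COLOR_RGB2HSV)
    x0,y0,x1,y1=roi
    red=((h[...,0]<5)|(h[...,0]>174))&(h[...,1]>170)&(h[...,2]>60)
    m=np.zeros_like(red);m[y0:y1,x0:x1]=red[y0:y1,x0:x1]
    v,u=np.nonzero(m);P=withdepth(n,np.c_[u,v],d[v,u])
    print(n,len(u),u.min(),u.max(),v.min(),v.max())
    hi=P[(abs(P[:,2]-.1)<.012)]
    print("z pct",np.percentile(P[:,2],[5,25,50,75,95]))
    # pad rows
    if n=="top":
        for r in range(v.min(),v.max()+1):
            s=u[v==r]
            if len(s): print(r,s.min(),s.max(),np.round(np.median(P[v==r,2]),3),end=' | ')
    org=(h[...,0]>=6)&(h[...,0]<18)&(h[...,1]>170)&(h[...,2]>90)
    mo=np.zeros_like(org);mo[y0:y1,x0:x1]=org[y0:y1,x0:x1]
    vo,uo=np.nonzero(mo);Po=withdepth(n,np.c_[uo,vo],d[vo,uo]);print("\ncap",len(uo),uo.mean(),vo.mean(),np.median(Po,0))
    c=cv2.resize(p[y0:y1,x0:x1],None,fx=4.2,fy=4.2,interpolation=cv2.INTER_CUBIC)
    cv2.imwrite(f"pics/{n}_crop.png",cv2.convertScaleAbs(c[:,:,::-1],alpha=1.6))
E
```

```text
top 501 185 205 233 292
z pct [0.09368155 0.09506614 0.09700673 0.09943795 0.10124713]
233 187 191 0.095 | 234 186 191 0.095 | 235 187 192 0.095 | 236 187 192 0.095 | 237 187 192 0.095 | 238 187 192 0.095 | 239 187 192 0.096 | 240 187 192 0.095 | 241 187 192 0.097 | 242 187 192 0.096 | 243 187 193 0.096 | 244 187 192 0.095 | 245 188 193 0.096 | 246 188 193 0.095 | 247 188 193 0.095 | 248 188 193 0.094 | 249 188 193 0.095 | 250 188 194 0.095 | 251 188 194 0.095 | 252 188 194 0.095 | 253 188 194 0.096 | 254 189 194 0.096 | 255 189 194 0.095 | 256 189 195 0.095 | 257 189 195 0.094 | 258 189 195 0.095 | 259 189 195 0.096 | 260 189 195 0.095 | 261 190 195 0.095 | 262 190 195 0.096 | 263 190 196 0.095 | 264 190 196 0.095 | 265 190 196 0.095 | 266 191 196 0.095 | 267 191 196 0.095 | 268 191 196 0.095 | 269 191 196 0.097 | 270 191 197 0.096 | 271 191 197 0.096 | 272 191 197 0.094 | 273 191 197 0.094 | 274 191 203 0.098 | 275 189 203 0.099 | 276 187 203 0.098 | 277 185 204 0.099 | 278 191 204 0.1 | 279 186 204 0.1 | 280 186 204 0.1 | 281 186 204 0.1 | 282 186 204 0.1 | 283 186 204 0.1 | 284 186 204 0.099 | 285 186 205 0.099 | 286 192 204 0.1 | 287 188 205 0.1 | 288 187 205 0.1 | 289 187 205 0.1 | 290 187 201 0.099 | 291 187 194 0.099 | 292 188 188 0.1 | 
cap 206 197.7864077669903 185.14077669902912 [0.67754822 0.20351631 0.09133435]
scene 337 360 393 197 238
z pct [0.09296084 0.09563682 0.09765669 0.09988433 0.10160982]

cap 212 327.22641509433964 260.9669811320755 [0.68173142 0.20469204 0.09180765]
```

View pics/top_crop.png

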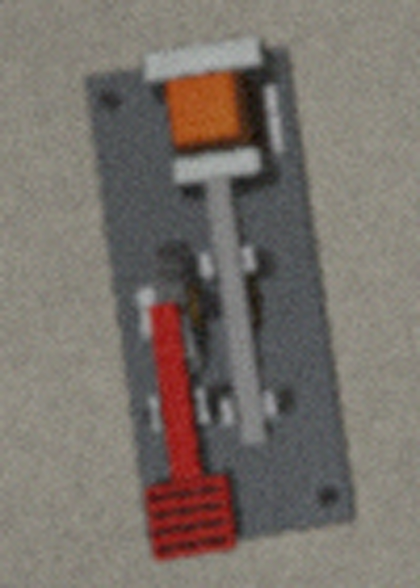

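View pics/scene_crop.png

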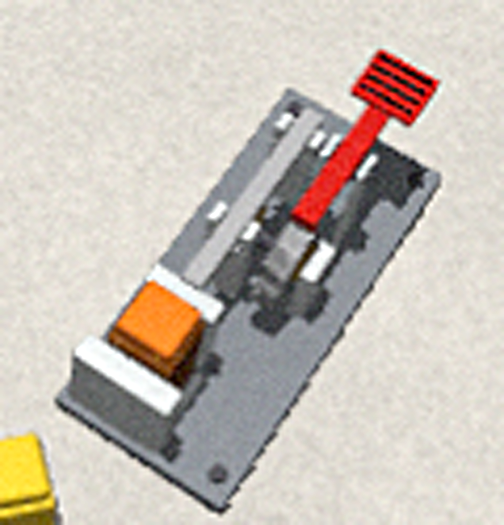

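Both crops confirm it. The amber/orange-capped clamp has its red tab centred at about top (195.5,282.9) and scene (384,206).

Run:
```python
from h import *
for n,b in (("top",(180,275,210,296)),("scene",(373,190,400,217))):
    f=np.load(n+"0.npz");p=f['p'];d=f['d'];h=cv2.cvtColor(p,cv2.COLOR_RGB2HSV)
    m=np.zeros(d.shape,np.uint8);x0,y0,x1,y1=b
    m[y0:y1,x0:x1]=(((h[...,0]<8)|(h[...,0]>170))&(h[...,1]>120))[y0:y1,x0:x1]
    v,u=np.nonzero(m);P=plane(n,np.c_[u,v],.1)
    print(n,len(u),P.mean(0)); r=cv2.minAreaRect((P[:,:2]*1000).astype(np.float32));print(r)
t=plane("top",[[195.5,282.9]],.1)[0];s=plane("scene",[[384,206]],.1)[0]
print(t,s)
c=plane("top",[[197.8,186]],.092)[0];cs=plane("scene",[[327.2,261]],.092)[0];print("cap",c,cs)
for a,b in((t,c),(s,cs)):
    e=(b-a)[:2];print(np.linalg.norm(e),np.hypot(197,32)/1000,"yaw",np.degrees(np.arctan2(e[1],e[0])-np.arctan2(-32,197)))
```

```text
top 338 [0.47781786 0.20429581 0.1       ]
((477.0549621582031, 204.0430908203125), (33.90573501586914, 40.067073822021484), 1.015830159187317)
scene 222 [0.48656163 0.20608679 0.1       ]
((492.2178039550781, 207.32080078125), (60.007102966308594, 38.941917419433594), 10.570047378540039)
[0.4779833  0.20304387 0.1       ] [0.48192794 0.20704142 0.1       ]
cap [0.67543893 0.20363168 0.092     ] [0.68174345 0.20490236 0.092     ]
0.19745649926384012 0.19958206332233366 yaw 9.396909899518604
0.19982696628606147 0.19958206332233366 yaw 8.61300585189703
```

Call:
{"op": "drive_tool", "data": {
  "plan": [
    [0,[0.029,-0.031,0],2],
    [0,[0.029,-0.031,0],2],
    [0,[0.029,-0.031,0],2],
    [0,[0.029,-0.031,0],2],
    [0,[0.029,-0.031,0],2],
    [0,[0.029,-0.031,0],2],
    [0,[0.029,-0.031,0],2],
    [0,[0.029,-0.031,0],2],
    [0,[0.03,-0.032,0],2],
    [0,[0.03,-0.032,0],2]
  ]
}}

```text
time: 1.35
ee_pos: [0.4776, 0.2048, 0.253]
tcp_rot: [-180.0, -0.0, -179.6]
wrist_force: [0.5, 0.3, 0.4]
opening: -0.0001
```

Call:
{"op": "drive_tool", "data": {
  "plan": [
    [0,[0,0,-0.03],2],
    [0,[0,0,-0.03],2],
    [0,[0,0,-0.03],2],
    [0,[0,0,-0.02],0],
    [0,[0,0,0],0],
    [0,[0,0,0],0]
  ]
}}

```text
time: 2.1
ee_pos: [0.4771, 0.2061, 0.1441]
tcp_rot: [180.0, 0.0, -173.6]
wrist_force: [-0.2, 1.0, 0.3]
opening: -0.0001
```

Run:
```python
from workcell import monitor
from h import *
o=monitor.get_obs();print(o['q'],o['wrist_force'],o['opening'],o['ee_pos'],o['tcp_rot'])
for n,b in (("scene",(290,130,460,310)),("top",(130,160,260,320))):
    p,d=eyes.camera(n);x0,y0,x1,y1=b
    cv2.imwrite(f"pics/{n}1.png",cv2.resize(p[y0:y1,x0:x1,::-1],None,fx=3.2,fy=3.2))
```

```text
[ 2.33638024e+01  1.93404884e-02 -7.11976732e+00  8.28178894e+01
 -1.87033291e-03  1.70074888e+01] [-0.24772675  0.98015344  0.32193205] -0.00010260511204316484 [0.4771017  0.20609322 0.14414439] [ 1.79989210e+02  4.16691810e-02 -1.73643691e+02]
```

View pics/scene1.png

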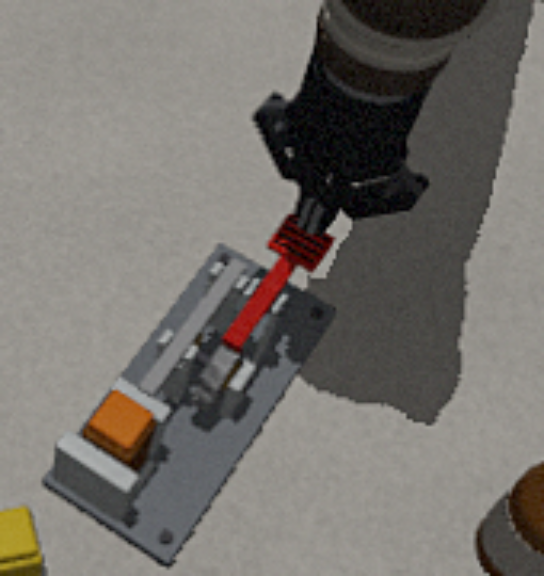

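View pics/top1.png

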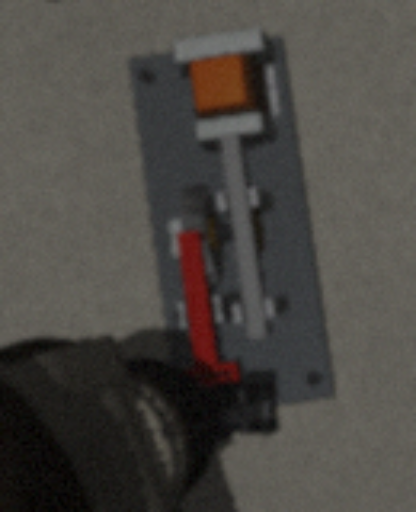

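The shut fingertips are right over the red tab (scene crop (303,235), top crop (225,385)). The bar beside it stays clear of them. Next I lower gently to contact.

Call:
{"op": "drive_tool", "data": {
  "plan": [
    [0,[0.002,-0.001,-0.008],0],
    [0,[0,0,-0.007],0],
    [0,[0,0,-0.004],0],
    [0,[0,0,-0.003],0],
    [0,[0,0,-0.002],0],
    [0,[0,0,0],0]
  ]
}}

```text
time: 2.95
ee_pos: [0.4782, 0.2049, 0.1196]
tcp_rot: [-180.0, -0.1, -173.6]
wrist_force: [-3.1, -0.8, 4.3]
opening: -0.0002
```

Call:
{"op": "drive_tool", "data": {
  "plan": [
    [0,[0,0,-0.003],0],
    [0,[0,0,-0.003],0],
    [0,[0,0,-0.003],0],
    [0,[0,0,0],0],
    [0,[0,0,0],0],
    [0,[0,0,0],0],
    [0,[0,0,0],0],
    [0,[0,0,0],0]
  ]
}}

```text
time: 3.95
ee_pos: [0.4779, 0.2049, 0.1104]
tcp_rot: [180.0, -0.1, -173.6]
wrist_force: [-7.5, -0.7, 5.2]
opening: 0.0003
```

Call:
{"op": "drive_tool", "data": {
  "plan": [
    [0,[0,0,0],0],
    [0,[0,0,0],0],
    [0,[0,0,0],0],
    [0,[0,0,0],0],
    [0,[0,0,0],0],
    [0,[0,0,0],0],
    [0,[0,0,0],0],
    [0,[0,0,0],0],
    [0,[0,0,0],0],
    [0,[0,0,0],0]
  ]
}}

```text
time: 5.2
ee_pos: [0.4779, 0.2049, 0.1103]
tcp_rot: [180.0, -0.1, -173.6]
wrist_force: [-6.5, -0.6, 5.8]
opening: 0.0
```

Run:
```python
from h import *
for n,b in (("scene",(290,130,460,310)),):
    p,d=eyes.camera(n);x0,y0,x1,y1=b
    cv2.imwrite(f"pics/{n}2.png",cv2.resize(p[y0:y1,x0:x1,::-1],None,fx=3.2,fy=3.2))
```

```text
(no output)
```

View pics/scene2.png

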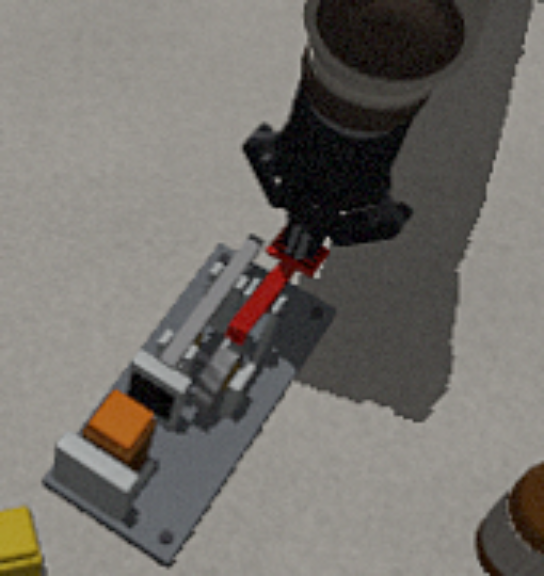

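The jaw at crop (160,375) has run back from the cell and the tab is down. I'll hold longer and then measure again.

Call:
{"op": "drive_tool", "data": {
  "plan": [
    [0,[0,0,0],0],
    [0,[0,0,0],0],
    [0,[0,0,0],0],
    [0,[0,0,0],0],
    [0,[0,0,0],0],
    [0,[0,0,0],0],
    [0,[0,0,0],0],
    [0,[0,0,0],0],
    [0,[0,0,0],0],
    [0,[0,0,0],0]
  ]
}}

```text
time: 6.5
ee_pos: [0.4779, 0.2049, 0.1103]
tcp_rot: [180.0, -0.1, -173.6]
wrist_force: [-6.5, -0.7, 5.3]
opening: 0.0001
```

Run:
```python
from h import *
for n,b in (("scene",(290,130,460,310)),):
    p,d=eyes.camera(n);x0,y0,x1,y1=b
    cv2.imwrite(f"pics/{n}3.png",cv2.resize(p[y0:y1,x0:x1,::-1],None,fx=3.2,fy=3.2))
```

```text
(no output)
```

View pics/scene3.png

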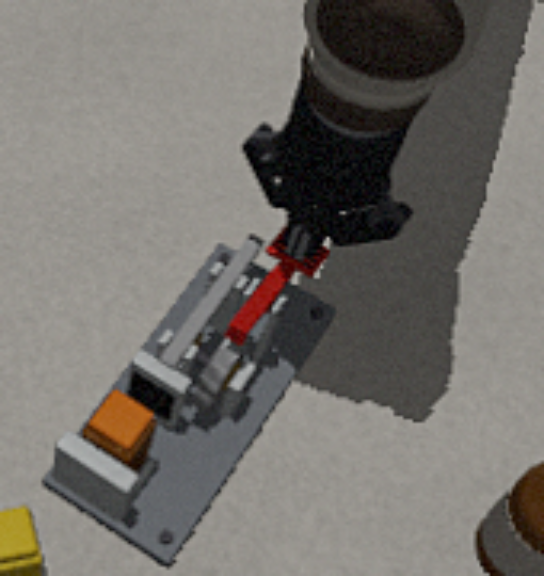

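Nothing changed between the two pictures, so the jaw has come to rest. I'm letting go and moving straight up, then back.

Call:
{"op": "drive_tool", "data": {
  "plan": [
    [0,[0,0,0.006],0],
    [0,[0,0,0.008],0],
    [0,[0,0,0.03],0],
    [0,[0,0,0.04],0],
    [0,[0,0,0.04],0],
    [0,[-0.03,0.03,0.02],0],
    [0,[-0.04,0.04,0],0],
    [0,[-0.04,0.04,0],0],
    [0,[-0.04,0.04,0],0],
    [0,[-0.03,0.04,0],0]
  ]
}}

```text
time: 7.8
ee_pos: [0.2974, 0.3962, 0.255]
tcp_rot: [180.0, 0.1, -173.6]
wrist_force: [1.0, 0.8, 0.5]
opening: 0.0002
```

Call:
{"op": "drive_tool", "data": {
  "plan": [
    [0,[-0.03,0.04,0],0],
    [0,[-0.03,0.04,0],0],
    [0,[0,0,0],0],
    [0,[0,0,0],0]
  ]
}}

```text
time: 8.3
ee_pos: [0.2389, 0.4749, 0.2544]
tcp_rot: [-180.0, 0.0, -173.6]
wrist_force: [-0.0, -0.7, 0.2]
opening: -0.0003
```

Run:
```python
from h import *
from workcell import monitor
for n,b in (("scene",(180,120,410,310)),("top",(130,140,410,310))):
    p,d=eyes.camera(n);x0,y0,x1,y1=b;np.savez(n+"9.npz",p=p,d=d)
    q=np.load(n+"0.npz")['p']
    a=np.hstack([i[y0:y1,x0:x1] for i in (q,p)]) if n=="scene" else np.vstack([i[y0:y1,x0:x1] for i in (q,p)])
    cv2.imwrite(f"pics/{n}9.png",cv2.convertScaleAbs(cv2.resize(a[:,:,::-1],None,fx=1.7,fy=1.7),alpha=1.4))
    for nm,im in (("before",q),("after",p)):
        h=cv2.cvtColor(im,cv2.COLOR_RGB2HSV);m=(h[...,0]>=6)&(h[...,0]<18)&(h[...,1]>170)&(h[...,2]>90)
        mm=np.zeros_like(m);r=(180,170,215,205) if n=="top" else (310,245,345,280)
        mm[r[1]:r[3],r[0]:r[2]]=m[r[1]:r[3],r[0]:r[2]];v,u=np.nonzero(mm)
        print(n,nm,len(u),plane(n,[[u.mean(),v.mean()]],.092))
print(monitor.get_obs()['wrist_force'],monitor.get_obs()['time'])
```

```text
scene before 212 [[0.68164315 0.20489016 0.092     ]]
scene after 218 [[0.68133963 0.20497736 0.092     ]]
top before 206 [[0.6772346 0.2036905 0.092    ]]
top after 207 [[0.67709349 0.20405496 0.092     ]]
[-0.67354076  0.65763735 -1.29298616] 8.4
```

View pics/scene9.png

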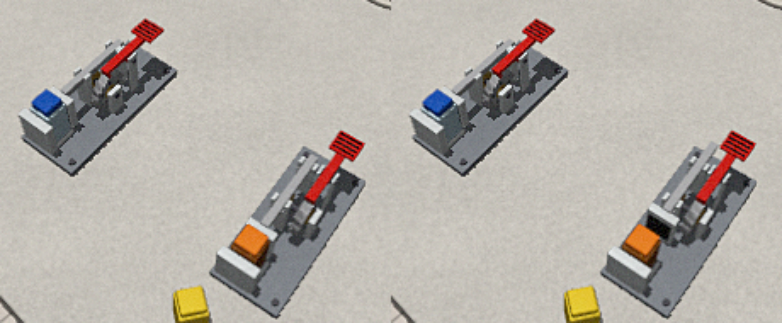

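View pics/top9.png

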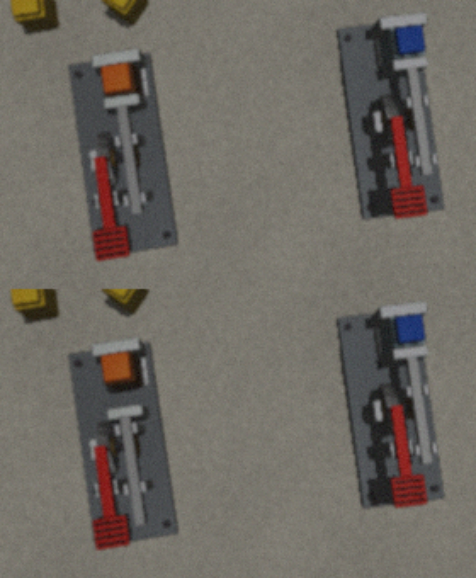

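The amber clamp's jaw is well back, the blue clamp looks unchanged and the cell hasn't moved. I need the travel more exactly, because 21 mm (one tooth short) has to be ruled out.

Run:
```python
from h import *
yaw=np.radians(9);ex=np.array([np.cos(yaw),np.sin(yaw)])
for n in("top","scene"):
  S={}
  for k in "09":
    f=np.load(n+k+".npz");d=f['d'];v,u=np.mgrid[0:420,0:560];g=d>0
    P=withdepth(n,np.c_[u[g],v[g]],d[g]);c=f['p'][g].astype(int)
    T=np.array([.48,.205]);a=(P[:,:2]-T)@ex;b=(P[:,:2]-T)@np.array([-ex[1],ex[0]])
    lum=c.mean(1);sat=c.max(1)-c.min(1)
    s=(abs(b+32)<16)&(a>60)&(a<.2) if 0 else (abs(b+.032)<.016)&(a>.12)&(a<.19)&(P[:,2]>.055)&(sat<40)&(lum>(75 if n=="top" else 140))
    A=a[s];print(n,k,s.sum(),np.percentile(A,[5,25,50,75,95]).round(4),"z",np.median(P[s,2]).round(3))
    # rod tail
    r=(abs(b+.032)<.007)&(a>-.02)&(a<.12)&(P[:,2]>.045)&(sat<40)
    print("  rod",r.sum(),np.percentile(a[r],[0,1,3,5]).round(4),np.median(P[r,2]).round(3))
```

```text
top 0 156 [0.1221 0.137  0.1615 0.167  0.1715] z 0.077
  rod 324 [0.0266 0.0276 0.0293 0.0312] 0.078
top 9 110 [0.1217 0.1324 0.1372 0.1411 0.144 ] z 0.076
  rod 411 [-0.0014  0.0001  0.0025  0.0053] 0.078
scene 0 53 [0.1214 0.166  0.1681 0.1703 0.172 ] z 0.077
  rod 207 [0.0283 0.0292 0.0317 0.0336] 0.079
scene 9 64 [0.1238 0.1387 0.141  0.1447 0.1472] z 0.077
  rod 254 [0.0016 0.003  0.0059 0.0099] 0.079
```

```bash
python3 -c "
from workcell import job
print(job.job_done())"
```

```text
the job is handed in; nothing more can be done
None
```

I pressed the red tab of the amber-cell clamp about 11 mm down with shut fingertips and held it for about 3 s. Then I let go, lifted straight up and backed the arm away. The job was handed in at about 8.4 s, well under 32 s; the hand-in reports no verdict.

Last checks, comparing pictures from before and after:
- **Jaw of the amber clamp:** it is back by about 27–28 mm at the rod tail and 25–28 mm at the jaw face, measured from both cameras. A rough first estimate from the picture gave only 24 mm, so I measured it again. The rod tail is well above 24 mm and rules out a stop one tooth short at 21 mm; the jaw-face values are noisier.
- **Amber cell:** its cap moved less than 0.5 mm in either view, so it is still standing in its seat.
- **Other clamp:** it looks unchanged in both views, but I checked this by eye and did not measure it.
- **Contact and forces:** the tab sprang back and the arm is clear of everything. The wrist force read about 1 N or less per axis, which is noise. While holding the tab it read about 5–6 N vertically, slightly above the stated 2–5 N, plus about 7 N sideways that I took to be friction on the tab.

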